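# Load a hinge pin from the sloped bin into the drill jig and clamp it

## Robot

A 6-joint arm with a two-finger parallel gripper is mounted at the origin on a cart in front of the work surface, level with it; the furniture and walls round the work are solid. World frame = base frame: x ahead of the robot, y to its left, z up, the work surface at z = 0. Lengths are in mm, angles in degrees, forces in N, time in s.
With the tool pointing down it reaches from about 300 to 850 mm from the base axis. Payload 4.2 kg.
Tool frame: the origin (TCP) lies midway between the tips of the shut fingers; the grasp point (between the pads) lies 19 mm behind it (env.grasp_offset is the distance from the TCP to the grasp point, in mm); z points along the fingers, y is the line along which they close (so a half turn about z gives the same grasp; the last joint's range is limited). The gripper opens to 91 mm and grips with 3 to 60 N. Pads are 32 mm wide; open, the fingers measure 118 mm over their backs; the gripper's body (76 mm by 178 mm) begins 60 mm behind the grasp point.
Start: joints at [71.104, 18.312, 89.639, -0, 72.044, -1.146], TCP at [175.302, 547.645, 190.476] pointing down, gripper open.
Joint ranges: [-177.97, 177.97], [-48.28, 115.42], [12.27, 149.76], [-77.06, 257.06], [2.81, 150.46], [-146.56, 146.56]. Speed limits (degrees/s): [147.25, 147.25, 180, 180, 180, 180].

## Interface

Orientations are given as [roll, pitch, yaw] about the fixed x, y, z axes, in that order (R = Rz(yaw) Ry(pitch) Rx(roll)).
In Python, from workcell import env, optics gives the robot as it stands. The module is installed in compiled form; this text tells all that it offers.
- The arm moves only by the tool send_rows, never from a script. Its argument "targets" is a list that holds one entry, the list of rows, each a list of 7 numbers: the turn, a rotation vector about the world's x, y, z scaled (see below), then the shift along the world's x, y, z scaled (see below), then the closure, from -1 (fully open) to 1 (shut). In form: [[[rx, ry, rz, x, y, z, gripper], ...]]. A call has 1 to 12 rows; each row shifts and turns the commanded pose from where the row before left it; what a row does not reach is not made up. The controller multiplies each number of a shift by 0.2 m and each number of a turn by pi/2 rad. A row lasts 1/10 s, in which the tool goes at most 50 mm and 8.59 degrees, less where a joint would pass 70% of its speed; a pose out of reach is approached as far as the arm can. A call with a number of a shift or a turn outside -1 to 1 is refused whole. A call with a gripper value outside its range is refused whole. The fingers move at their own pace and stop on an object; "grip_force" is the grip in N (left out, the last holds). Time passes only in rows, so rows that do not move let the fingers close. It gives the time, the measured TCP pose, the force, the opening and the grip force at its end, in the units of the state.
- env.state(): the state, without advancing time (a new reading comes with each control period).
- optics.grab_frame(name): name is "side" or "top"; returns (picture, depth): 384x512x3 uint8, red, green, blue; 384x512 float32, mm along the optical axis (not along the pixel's ray), 0 where there is no reading.
- optics.camera_info(name): a dict with "camera_matrix" (3x3 intrinsics, pixels), "R" (3x3) and "t" (3): a world point X has camera coordinates R X + t. Camera axes: x right, y down, z forward; pixel columns grow to the right and rows downward; lengths in mm; the calibration is good to about 2 mm. A picture is of the moment at which its call begins. camera_info takes no time and is no camera call.
- env.job_done(): hands the job in; it is judged then, once.
Trained networks look in the newest picture that a camera, given by its name, has taken for a name from the list of things; names that differ only in an ending like _2 or _b are one class to them, and where a whole thing is asked for, a point or a joint stands for the part that bears it (a point fixed in the world has none). Each returns a list of dicts, best first, with "conf" (0 to 1); they miss things now and then, are a little off and sometimes report something else, mostly with a low value. They report only what shows in the picture. A call takes as long as a camera call.
- optics.silhouettes(camera, name): "mask" (384x512 bool, what is visible of it) and "at" ([column, row] in pixels, amid what is visible of it).
- optics.place_of(camera, name): "at" ([column, row] in pixels: a listed point, or the origin of a listed thing).
The state is a dict: "time_s": time; "qpos": joint angles; "qvel": joint speeds; "effort": joint torques, N m; "ee_pos": TCP position; "ee_rot": TCP orientation; "force": force on the tool from outside, world axes, zero at the start; "torque": the same for the moment, N m; "gripper_width": finger opening in mm; "gripper_force": force on a finger pad.
Only numpy, scipy, OpenCV 4.12 (cv2) and the standard library are available. Lean on these libraries where they do the work, as an engineer would, in place of code of your own. Each camera call takes 0.05 s, during which the arm holds its last target. There are 200 camera calls.

## Task

Load the drill jig with the longest of the three steel hinge pins: get that pin out of its compartment, over the low front lip of the sloped bin and down into the V groove, then slide the carriage along its rail until its nose has pushed the pin fully home against the end stop under the bush plate. With the nose still touching the pin, turn the black clamp knob on the carriage clockwise as far as it goes to lock it, and leave the two shorter pins in the bin.

Things in the scene. Friction and masses are not known exactly. Their poses are not given: they have to be found in the camera images.
- jig: the drill jig, fixed: grey base plate 180 x 438 x 10 mm carrying V groove (front), bin (rear), rail. Origin on the worktop under the groove; x points across the jig away from the robot, y along the groove to the left, z up. The groove is a 90 degree steel angle, apex at x = 0, z = 18 mm; its rear side rises to the bin's lip, its front side to x = -24, z = 42 mm
- bin_lip (a point): middle of the crest of the bin's low front lip (jig x = 26, y = -8, z = 44 mm), axes as the jig's. In this frame: grey sheet bin, y -126 to +126 mm, three compartments 80 mm wide centred at y = -83, 0, +83, walls 3 mm thick up to z = +28; floor falls at 20 degrees to x = 11, z = -4 (where pins rest), then rises at 10 degrees to the back wall at x = 72 (floor z = +7, wall top +38)
- pin_long: the longest hinge pin: plain steel, round, diameter 16 mm, 64 mm long, 0.10 kg. Origin at its centre, y along its length (x and z turn as it rolls). It starts in one of the three compartments, lying along the jig's y against the lip, centre 48 mm high at jig x = 38 mm
- pin_mid: middle hinge pin: same, but 50 mm long; in another compartment, stays there
- pin_short: shortest hinge pin: same, but 36 mm long; in the third compartment, stays there
- stop (a point): centre of the end stop's face, on the axis of a pin lying in the groove (jig x = 0, y = -190, z = 29.3 mm); axes as the jig's. The home pin's right end touches this face: the long pin's centre is then at y = +32 mm from here. A bush plate covers the groove from y = -20 to +42 mm, its top 28 mm above this point (drill bush to 35 mm)
- carriage (a joint): position of the carriage on the rail, m: 0 at the left end of its travel, growing as it slides to the right (along the jig's -y) towards the stop, up to 0.31; about 0.276 when its nose touches the long pin in its home position. Slides with about 1 N when the knob is loose, held when it is locked
- nose (a point): centre of the front face of the carriage's nose, a steel rod 14 mm thick that lies in the groove and pushes the pin; axes as the jig's
- push_face (a point): point on the carriage's left end face, the one to push on: a grey block 26 mm wide (x), 44 mm long (y), from 25 to 52 mm high, running on a rail at jig x = -50 mm; the point lies on the block's centre line at 40 mm height. Axes as the jig's
- clamp_knob (a joint): angle of the clamp knob, rad: 0 fully loose (wing in line with the rail), growing clockwise seen from above to 1.57 at its end stop, fully tight (wing across the rail); it clamps from about 1.0 on and stays where it is left
- knob_grip (a point): on the knob's axis, 70 mm high, at the middle of the wing: the wing is 38 mm long (its y axis), 12 mm thick (its x axis) and spans heights 61 to 79 mm; it stands 22 mm right of the carriage's left end face. This point turns with the knob

How it is judged (in metres and radians):
On the way, in this order (a step that is already met when the one before it is completed fails the run):
1. the longest pin lies in the V groove (x of pin_long in the frame of stop between -0.003 and 0.003 m and z of pin_long in the frame of stop between -0.003 and 0.003 m and angle between the y axis of pin_long and the y axis of stop, either way round below 0.06 rad), for 0.2 s.
2. the longest pin is home against the end stop with the carriage's nose up to it (all of step 1 and y of pin_long in the frame of stop between 0.029 and 0.0345 m and y of nose in the frame of stop below 0.068 m), for 0.2 s.
At the end, for the whole second after the job is handed in: The longest pin lies in the V groove (axis within 3 mm and 0.06 rad), its end within 2.5 mm of the end stop; the carriage's nose is not more than 4 mm from the pin's other end; the clamp knob is turned to at least 1.35 of its 1.57 rad; both shorter pins are still in the bin; everything is at rest (all of step 2 and value of joint clamp_knob above 1.35 rad and linear speed of pin_long below 0.01 m/s and velocity of joint carriage between -0.005 and 0.005 m/s and x of pin_mid in the frame of jig between 0.03 and 0.098 m and height (world z) of pin_mid between 0.042 and 0.08 m and y of pin_mid in the frame of jig between -0.134 and 0.118 m and x of pin_short in the frame of jig between 0.03 and 0.098 m and height (world z) of pin_short between 0.042 and 0.08 m and y of pin_short in the frame of jig between -0.134 and 0.118 m); the robot touches nothing.
It also fails if it takes over 61 s, if anything falls off the work surface, if the arm or the gripper's body presses on something with over 40 N, if the wrist force passes 120 N, or if a joint passes its speed limit or range.

## Working session

There is one attempt and no reset: what is moved stays moved. The work goes in short steps, Python scripts to look and compute and a tool call to move; the robot and the scene stay as the last step left them, time stands still between calls to the robot, and variables do not carry over. Pictures are saved under pics/ and viewed, at most 10 in all, crops included, and the job is handed in when it is done.

Besides the shell and the picture viewer there is one more tool, called after "Request:" as name(argument=value, ...), one argument or row to a line, values as JSON. send_rows: Moves the arm, as the interface text tells. Its arguments: {"type":"object","properties":{"targets":{"type":"array"},"grip_force":{"type":"number"}},"required":["targets"]}

```bash
mkdir -p pics
cat > h.py <<'E'
import numpy as np, cv2
from workcell import env, optics
def P(cam,uv,z=None,d=None):
    c=optics.camera_info(cam);K=np.array(c["camera_matrix"]);R=np.array(c["R"]);t=np.array(c["t"])
    r=np.linalg.inv(K)@np.array([uv[0],uv[1],1.]);o=-R.T@t;w=R.T@r
    s=d if d is not None else (z-o[2])/w[2]
    return o+s*w
def proj(cam,X):
    c=optics.camera_info(cam);K=np.array(c["camera_matrix"])
    x=K@(np.array(c["R"])@np.array(X)+np.array(c["t"]));return x[:2]/x[2]
E
python3 - <<'E'
from h import *
np.set_printoptions(precision=1,suppress=True)
ims=[]
for c in("top","side"):
    im,d=optics.grab_frame(c); cv2.imwrite(f"pics/{c}0.png",cv2.cvtColor(im,cv2.COLOR_RGB2BGR)); np.save(f"{c}d.npy",d)
    for n,z in(("jig",0),("bin_lip",44),("pin_long",48),("pin_mid",48),("pin_short",48),("stop",29.3),("nose",29.3),("push_face",40),("knob_grip",70)):
        for r in optics.place_of(c,n)[:2]:
            print(c,n,round(r["conf"],2),np.array(r["at"]),P(c,r["at"],z))
s=env.state();print({k:s[k] for k in("time_s","ee_pos","ee_rot","force","gripper_width")},env.grasp_offset)
E
```

```text
top jig 0.98 [270.1 198.6] [540.4  99.1   0. ]
top jig 0.69 [237.7 171. ] [598.2 167.1   0. ]
top pin_long 0.73 [239.4 172.5] [585.7 160.4  48. ]
top pin_long 0.36 [207.9 188.1] [554.1 222.1  48. ]
top pin_mid 0.49 [318.4 184.9] [561.8   4.7  48. ]
top pin_short 0.44 [276.8 175.7] [579.7  86.4  48. ]
top stop 0.77 [365.7 211.8] [511.4 -90.6  29.3]
top nose 0.59 [207.3 190.5] [552.1 225.7  29.3]
top push_face 0.58 [164.2 206.1] [518.7 309.   40. ]
top knob_grip 0.47 [175.7 204. ] [519.5 280.   70. ]
side jig 0.9 [266.2 225.5] [541.4 106.5   0. ]
side jig 0.72 [261.  200.3] [596.6 -11.8   0. ]
side bin_lip 0.83 [261.1 200.8] [562.5  82.2  44. ]
side pin_long 0.7 [233.2 213.1] [590.7 167.2  48. ]
side pin_mid 0.46 [272.2 186.3] [563.6   4.9  48. ]
side pin_short 0.43 [246.2 235.8] [531.8 243.5  48. ]
side pin_short 0.39 [252.6 199.6] [578.5  91.4  48. ]
side stop 0.63 [306.7 186. ] [500.6 -71.1  29.3]
side nose 0.95 [234.4 238.3] [561.3 229.4  29.3]
side push_face 0.71 [241.6 255.6] [518.8 296.4  40. ]
side push_face 0.54 [234.  239.3] [552.8 250.4  40. ]
side knob_grip 0.74 [246.7 238.3] [513.  287.7  70. ]
{'time_s': 1.0, 'ee_pos': array([175.3, 547.7, 190.5]), 'ee_rot': array([180. ,   0. , 162.2]), 'force': array([-0.2,  0.7,  0.9]), 'gripper_width': 90.98607403586551} 18.8
```

View pics/top0.png

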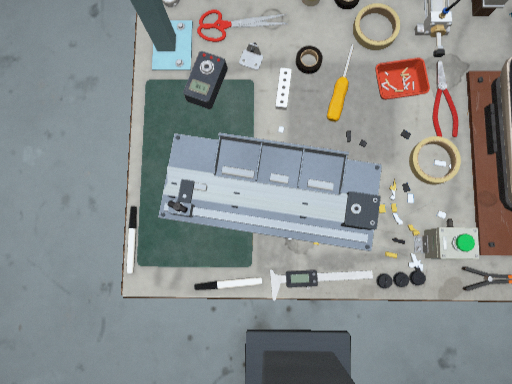

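View pics/side0.png

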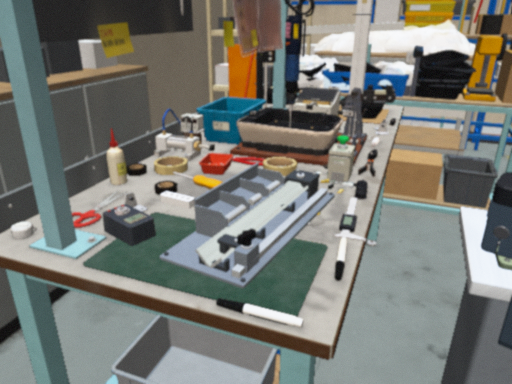

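Top view: jig with the groove toward the robot, the bin behind with pins at about (238,172), (277,178), (320,184). The left one looks longest. The carriage knob is at (177,206) and the bush plate at (362,210). Next I fit the jig pose.

Run:
```python
from h import *
np.set_printoptions(precision=1,suppress=True)
im,d=optics.grab_frame("top")
m=optics.silhouettes("top","jig")[0]["mask"]
v,u=np.nonzero(m&(d>0)); X=np.array([P("top",(a,b),d=d[b,a]) for a,b in zip(u,v)])
print("z hist",np.histogram(X[:,2],bins=np.arange(-10,100,10)))
lo=X[(X[:,2]>3)&(X[:,2]<18)]
r=cv2.minAreaRect(X[:,:2].astype(np.float32));print("rect",r,cv2.boxPoints(r))
# masks of pins
for n in("pin_long","pin_mid","pin_short"):
    for s in optics.silhouettes("top",n)[:3]:
        v,u=np.nonzero(s["mask"]); Y=np.array([P("top",(a,b),z=52) for a,b in zip(u,v)])
        q=cv2.minAreaRect(Y[:,:2].astype(np.float32));print(n,s["conf"],s["at"],q,len(u))
for c in("top","side"):
  if c=="side": optics.grab_frame(c)
  for n in("bush","carriage","clamp_knob"):
    try:
        for s in optics.silhouettes(c,n)[:1]:print(c,n,s["conf"],s["at"])
    except Exception as e:print(n,e)
c=cv2.resize(im[120:260,150:400],None,fx=3.2,fy=3.2,interpolation=cv2.INTER_CUBIC)
cv2.imwrite("pics/crop1.png",cv2.cvtColor(c,cv2.COLOR_RGB2BGR))
```

```text
Traceback (most recent call last):
  File "h.py", line 4, in P
    c=optics.camera_info(cam);K=np.array(c["camera_matrix"]);R=np.array(c["R"]);t=np.array(c["t"])
ValueError: time passes only in moves, steps and waits
```

```bash
cat > h.py <<'E'
import numpy as np, cv2
from workcell import env, optics
C={c:{k:np.array(v) for k,v in optics.camera_info(c).items() if k in("camera_matrix","R","t")} for c in("top","side")}
def P(cam,uv,z=None,d=None):
    K,R,t=(C[cam][k] for k in("camera_matrix","R","t"))
    uv=np.atleast_2d(np.array(uv,float));r=np.c_[uv,np.ones(len(uv))]@np.linalg.inv(K).T
    o=-R.T@t;w=r@R
    s=np.reshape(d if d is not None else (z-o[2])/w[:,2],(-1,1))
    return np.squeeze(o+s*w)
def proj(cam,X):
    K,R,t=(C[cam][k] for k in("camera_matrix","R","t"))
    x=(np.atleast_2d(X)@R.T+t)@K.T;return x[:,:2]/x[:,2:]
E
python3 - <<'E'
from h import *
np.set_printoptions(precision=1,suppress=True)
im,d=optics.grab_frame("top")
m=optics.silhouettes("top","jig")[0]["mask"]
v,u=np.nonzero(m&(d>0)); X=P("top",np.c_[u,v],d=d[v,u])
print("z hist",np.histogram(X[:,2],bins=np.arange(-10,100,10))[0])
v,u=np.nonzero(m);Y=P("top",np.c_[u,v],z=10)
r=cv2.minAreaRect(Y[:,:2].astype(np.float32));print("rect",r,cv2.boxPoints(r))
for n in("pin_long","pin_mid","pin_short"):
    for s in optics.silhouettes("top",n)[:3]:
        v,u=np.nonzero(s["mask"]); Y=P("top",np.c_[u,v],z=52)
        q=cv2.minAreaRect(Y[:,:2].astype(np.float32));print(n,s["conf"],s["at"],q,len(u))
c=cv2.resize(im[120:260,150:400],None,fx=3.2,fy=3.2,interpolation=cv2.INTER_CUBIC)
cv2.imwrite("pics/crop1.png",cv2.cvtColor(c,cv2.COLOR_RGB2BGR))
print(env.state()["time_s"])
E
```

```text
z hist [   6 2775 3206 3116 2201 4131 1984  409  417  352]
rect ((564.2293701171875, 96.49964904785156), (440.9604797363281, 196.44802856445312), 81.61100769042969) [[ 434.9 -107.3]
 [ 629.2 -136. ]
 [ 693.6  300.3]
 [ 499.2  329. ]]
pin_long 0.42 [175.2, 206.3] ((517.8989868164062, 280.52618408203125), (39.910160064697266, 16.489662170410156), 64.1656494140625) 142
pin_mid 0.6 [318.1, 187.2] ((563.0123291015625, 2.0621166229248047), (51.21408462524414, 16.30910873413086), 82.10370635986328) 211
pin_mid 0.24 [278.8, 175.1] ((574.4439697265625, 81.2308578491211), (15.952515602111816, 33.35411834716797), 0.33826321363449097) 132
pin_short 0.57 [279.0, 176.8] ((575.2239990234375, 82.49927520751953), (36.272098541259766, 16.338937759399414), 83.12175750732422) 149
1.35
```

View pics/crop1.png

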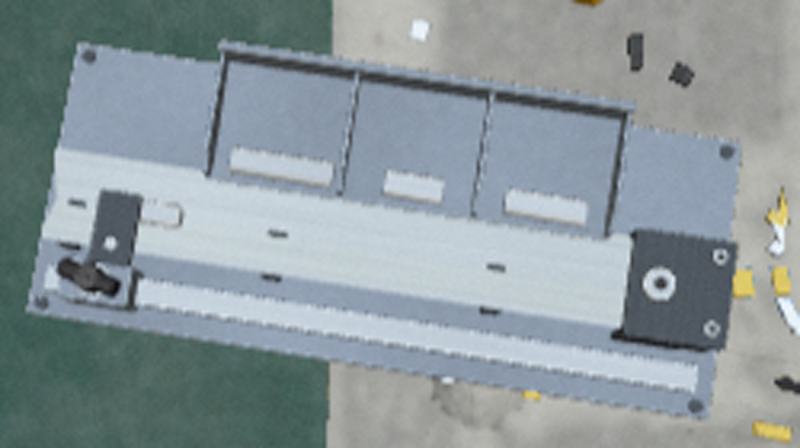

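```bash
cat >> h.py <<'E'
def J2W(p,x):  # p = jig x,y,yaw ; x Nx3 jig
    c,s=np.cos(p[2]),np.sin(p[2]);x=np.atleast_2d(np.array(x,float))
    return x@np.array([[c,s,0],[-s,c,0],[0,0,1]])+[p[0],p[1],0]
E
python3 - <<'E'
from h import *
from scipy.optimize import least_squares
np.set_printoptions(precision=1,suppress=True)
# crop px, jig xyz (nan=unknown)
L=[((222,44),(100,119.5,82)),((632,106),(100,-135.5,82)),((281,166),(38,None,51)),((413,186),(38,None,51)),((545,206),(38,None,51)),
((659,284),(0,None,64.3)),((208,174),(26,118,60)),((609,233),(26,-134,60)),((342,192),(26,33.5,60)),((474,212),(26,-49.5,60)),((88,277),(-50,None,79)),((111,243),(0,None,52))]
uv=np.array([l[0] for l in L])/3.2+[150,120]-.34
def f(p):
    out=[]
    for q,(a,x) in zip(uv,L):
        w=P("top",q,z=x[2])-[p[0],p[1],0]; c,s=np.cos(p[2]),np.sin(p[2])
        j=(c*w[0]+s*w[1],-s*w[0]+c*w[1])
        out+=[j[0]-x[0],(j[1]-x[1]) if x[1] is not None else 0]
    return np.array(out)
for idx in([i for i in range(24)],[i for i in range(20)]):
    r=least_squares(lambda p:f(p)[idx],[545,105,-.145],loss="soft_l1",f_scale=2);print(r.x,np.degrees(r.x[2]));print(r.fun.reshape(-1,2) if len(r.fun)%2==0 else r.fun)
p=r.x;np.save("jig.npy",p)
for q,(a,x) in zip(uv,L):
    if x[1] is None:
        w=P("top",q,z=x[2])-[p[0],p[1],0];c,s=np.cos(p[2]),np.sin(p[2]);print(x,c*w[0]+s*w[1],-s*w[0]+c*w[1])
print(J2W(p,[[38,75,48],[0,0,29],[0,-190,29],[-50,0,0]]))
for n,X in(("bin_lip",(26,-8,44)),("stop",(0,-190,29.3))): print(n,proj("side",J2W(p,X)),proj("top",J2W(p,X)))
E
```

```text
[538.5  97.9  -0.1] -8.24275748497819
[[  1.5  -2.8]
 [ -0.    4. ]
 [  0.6   0. ]
 [  0.3   0. ]
 [  0.1   0. ]
 [ -1.    0. ]
 [ -0.6  -3.1]
 [ -0.2   3.2]
 [  0.6  -1.1]
 [  0.4   0.9]
 [  0.5   0. ]
 [-24.5   0. ]]
[538.8  98.   -0.1] -8.443203890516875
[[ 0.8 -2.6]
 [ 0.2  4.2]
 [ 0.1  0. ]
 [ 0.1  0. ]
 [ 0.1  0. ]
 [-0.7  0. ]
 [-1.3 -3.1]
 [ 0.   3.2]
 [ 0.2 -1.2]
 [ 0.3  0.9]]
(38, None, 51) 38.05614789935689 72.49446916151689
(38, None, 51) 38.10012260310242 -9.762644251488673
(38, None, 51) 38.14376484884366 -91.39787659581546
(0, None, 64.3) -0.6536548318625002 -163.57932345512893
(-50, None, 79) -50.36770504178469 171.7370326968828
(0, None, 52) -25.367968761875513 167.52996657523096
[[587.4 166.6  48. ]
 [538.8  98.   29. ]
 [510.9 -90.   29. ]
 [489.3 105.3   0. ]]
bin_lip [[260.1 201.5]] [[276.8 184.2]]
stop [[304.6 182.7]] [[365.4 212.1]]
```

Request:
send_rows(
  targets=[
    [[0, 0, -0.075, 0.13, -0.12, 0, 0.3], [0, 0, -0.075, 0.13, -0.12, 0, 0.3], [0, 0, -0.075, 0.13, -0.12, 0, 0.3], [0, 0, -0.075, 0.13, -0.12, 0, 0.3], [0, 0, -0.075, 0.13, -0.12, 0, 0.3], [0, 0, -0.075, 0.13, -0.12, 0, 0.3], [0, 0, -0.075, 0.13, -0.12, 0, 0.3], [0, 0, -0.075, 0.13, -0.12, 0, 0.3], [0, 0, -0.075, 0.13, -0.12, 0, 0.3], [0, 0, -0.075, 0.13, -0.12, 0, 0.3], [0, 0, -0.075, 0.13, -0.12, 0, 0.3], [0, 0, -0.072, 0.13, -0.12, 0, 0.3]],
  ],
  grip_force=20,
)

```text
time_s: 2.55
ee_pos: [488.3, 258.5, 190.6]
ee_rot: [180.0, -0.0, 81.2]
force: [0.1, 0.0, -0.6]
gripper_width: 31.9
gripper_force: 0.0
```

Request:
send_rows(
  targets=[
    [[0, 0, 0.004, 0.1, -0.094, 0, 0.3], [0, 0, 0, 0.1, -0.094, 0, 0.3], [0, 0, 0, 0.1, -0.094, 0, 0.3], [0, 0, 0, 0.1, -0.094, 0, 0.3], [0, 0, 0, 0.094, -0.094, -0.05, 0.3], [0, 0, 0, 0, 0, -0.125, 0.3], [0, 0, 0, 0, 0, -0.125, 0.3], [0, 0, 0, 0, 0, -0.125, 0.3], [0, 0, 0, 0, 0, -0.125, 0.3], [0, 0, 0, 0, 0, 0, 0.34]],
  ],
)

```text
time_s: 3.55
ee_pos: [583.4, 164.9, 77.0]
ee_rot: [-179.6, 0.2, 81.9]
force: [0.8, 0.3, -0.1]
gripper_width: 30.7
gripper_force: 0.0
```

Run:
```python
from h import *
np.set_printoptions(precision=1,suppress=True)
out=[]
for c,(a,b,e,f) in(("top",(130,220,180,330)),("side",(160,260,190,340))):
    im,d=optics.grab_frame(c); out.append(cv2.resize(im[a:b,e:f][:90],None,fx=4,fy=4,interpolation=cv2.INTER_CUBIC)[:290])
w=min(o.shape[1] for o in out)
cv2.imwrite("pics/b.png",cv2.cvtColor(np.vstack([o[:,:w] for o in out]),cv2.COLOR_RGB2BGR))
print(env.state()["ee_pos"])
```

```text
[586.3 165.7  80.8]
```

View pics/b.png

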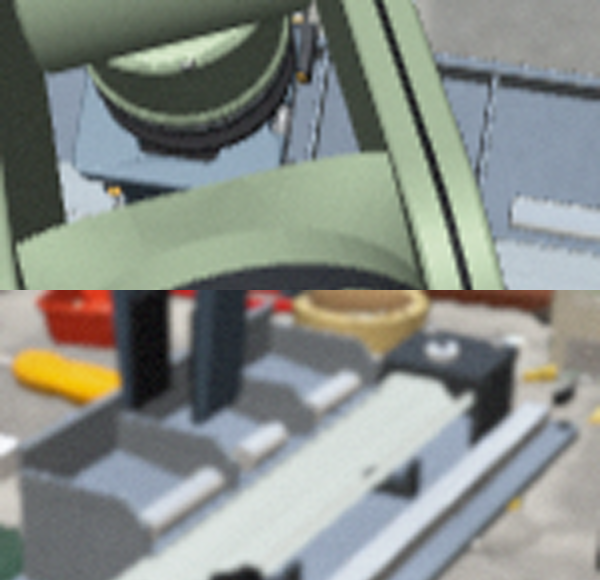

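Request:
send_rows(
  targets=[
    [[0, 0, 0, 0.003, -0.003, -0.05, 0.34], [0, 0, 0, 0, 0, -0.05, 0.34], [0, 0, 0, 0, 0, -0.04, 0.34], [0, 0, 0, 0, 0, -0.03, 0.34], [0, 0, 0, 0, 0, 0, 0.34], [0, 0, 0, 0, 0, 0, 0.34]],
  ],
)

```text
time_s: 4.25
ee_pos: [586.8, 165.1, 46.4]
ee_rot: [180.0, 0.0, 81.9]
force: [-0.6, 0.9, 0.4]
gripper_width: 30.3
gripper_force: 0.0
```

Request:
send_rows(
  targets=[
    [[0, 0, -0.003, 0, 0, 0, 0.5], [0, 0, 0, 0, 0, -0.004, 0.6], [0, 0, 0, 0, 0, 0, 0.8], [0, 0, 0, 0, 0, 0, 0.8], [0, 0, 0, 0, 0, 0, 0.8]],
  ],
)

```text
time_s: 4.75
ee_pos: [586.7, 165.1, 45.8]
ee_rot: [180.0, -0.0, 81.6]
force: [0.1, 0.3, 0.6]
gripper_width: 9.6
gripper_force: 0.0
```

Run:
```python
from h import *
np.set_printoptions(precision=1,suppress=True)
im,d=optics.grab_frame("side"); c="side"
cv2.imwrite("pics/b2.png",cv2.cvtColor(cv2.resize(im[160:270,190:340],None,fx=5,fy=5,interpolation=cv2.INTER_CUBIC),cv2.COLOR_RGB2BGR))
for n in("pin_long","pin_mid","pin_short"):
    for r in optics.place_of(c,n)[:3]: print(n,r,P(c,r["at"],z=48))
p=np.load("jig.npy");print(proj("side",J2W(p,[[38,73,48],[0,73,29.3],[38,105,48],[38,41,48]])))
```

```text
pin_long {'at': [233.3, 216.7], 'conf': 0.63} [584.1 181.8  48. ]
pin_long {'at': [254.3, 200.3], 'conf': 0.56} [573.8  93.5  48. ]
pin_mid {'at': [268.2, 186.0], 'conf': 0.59} [572.8   6.6  48. ]
pin_short {'at': [253.6, 201.0], 'conf': 0.45} [573.9  97.4  48. ]
[[235.4 212.9]
 [251.8 225.6]
 [226.7 219.1]
 [243.6 207. ]]
```

View pics/b2.png

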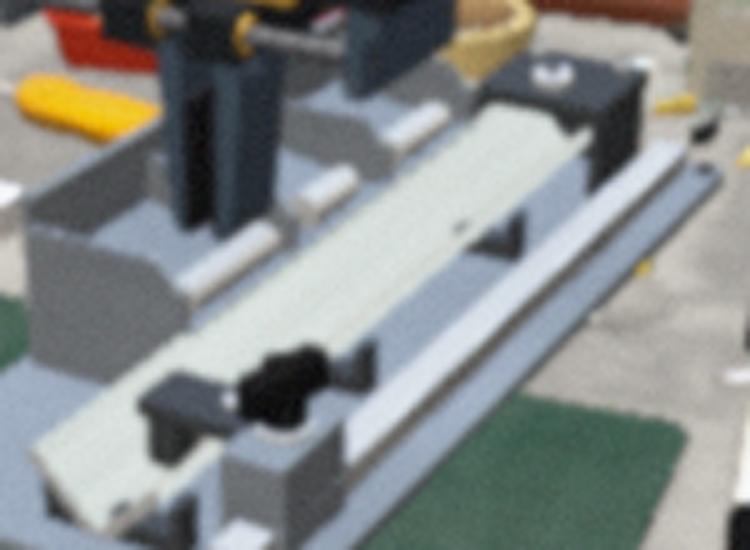

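Run:
```python
from h import *
np.set_printoptions(precision=1,suppress=True)
print(proj("side",[[586.5,165.5,80.8],[586.7,165.1,45.8],[586.7,165.1,60],[600,165,46]]))
print(C["side"]["R"],-C["side"]["R"].T@C["side"]["t"],-C["top"]["R"].T@C["top"]["t"],C["top"]["camera_matrix"])
im,d=optics.grab_frame("side")
for (u,v) in((240,200),(240,203),(243,203),(227,200),(236,212),(236,213),(228,218),(244,207),(228,205),(216,205),(250,202)):print(u,v,d[v,u],P("side",(u,v),d=d[v,u]))
```

```text
[[235.3 198.1]
 [235.5 214. ]
 [235.4 207.6]
 [229.4 212.8]]
[[-0.9 -0.4  0. ]
 [-0.1  0.4 -0.9]
 [ 0.3 -0.9 -0.4]] [283.  856.3 416.9] [420.  106.  906.1] [[441.6   0.  258.6]
 [  0.  441.6 190.9]
 [  0.    0.    1. ]]
240 200 816.3891 [574.1 171.1  81.2]
240 203 822.09247 [575.2 168.5  73.4]
243 203 864.19025 [584.4 131.   55.9]
227 200 813.4822 [596.5 182.8  82.3]
236 212 832.6802 [583.7 169.2  52.6]
236 213 829.9575 [582.4 172.2  52. ]
228 218 807.6638 [587.3 199.8  53. ]
244 207 856.93243 [578.8 139.3  51.4]
228 205 822.4236 [596.6 178.3  69.7]
216 205 868.31964 [637.2 149.6  50.3]
250 202 890.2824 [580.  102.8  46.9]
```

Side picture: the pin still lies against the lip (pixel 236,213). The fingers are above it, and their real tips (row ~206) are about 17 mm higher than the TCP suggests. So I need to open and go lower.

Request:
send_rows(
  targets=[
    [[0, 0, 0, 0, 0, 0, 0.34], [0, 0, 0, 0, 0, 0, 0.34], [0, 0, 0, 0, 0, 0, 0.34], [0, 0, 0, 0, 0, 0, 0.34], [0, 0, 0, 0, 0, -0.03, 0.34], [0, 0, 0, 0, 0, -0.03, 0.34], [0, 0, 0, 0, 0, 0, 0.34]],
  ],
)

```text
time_s: 5.7
ee_pos: [585.7, 164.8, 32.3]
ee_rot: [-179.9, 0.1, 81.6]
force: [0.2, -0.1, -0.7]
gripper_width: 29.7
gripper_force: 0.0
```

Run:
```python
from h import *
np.set_printoptions(precision=1,suppress=True)
im,d=optics.grab_frame("side")
for u in(224,226,228,239,241,243):
  for v in range(200,216,2):
    X=P("side",(u,v),d=d[v,u]);print(u,v,X,im[v,u])
```

```text
224 200 [605.4 177.6  78.7] [25 21 26]
224 202 [605.  178.6  74.8] [22 23 25]
224 204 [604.9 179.   70.7] [20 23 24]
224 206 [604.8 179.5  66.6] [23 22 22]
224 208 [605.1 179.   62. ] [27 26 27]
224 210 [604.2 181.2  58.7] [52 55 65]
224 212 [613.7 161.5  43.8] [138 151 169]
224 214 [610.4 168.7  43.1] [155 168 185]
226 200 [603.3 172.7  77. ] [18 19 20]
226 202 [604.  171.4  72. ] [17 18 20]
226 204 [603.  174.   68.9] [17 10 16]
226 206 [603.3 173.5  64.3] [22 16 21]
226 208 [603.3 173.6  59.9] [27 33 35]
226 210 [613.4 152.4  44.2] [ 95 104 116]
226 212 [609.7 160.6  44.1] [150 163 184]
226 214 [606.5 167.5  43.3] [178 189 203]
228 200 [602.2 165.9  74.3] [16 17 16]
228 202 [603.  164.2  69.1] [21 19 21]
228 204 [601.5 167.7  66.4] [13  8 12]
228 206 [602.2 166.3  61.3] [17 18 20]
228 208 [602.7 165.5  56.5] [70 78 89]
228 210 [609.5 151.   44.3] [143 156 176]
228 212 [606.  158.8  43.9] [169 182 197]
228 214 [592.2 188.8  55.6] [203 211 223]
239 200 [283.  856.3 416.9] [55 68 75]
239 202 [569.4 187.1  84.5] [53 63 74]
239 204 [569.7 186.5  80. ] [50 62 70]
239 206 [569.3 187.3  76.2] [56 67 75]
239 208 [569.4 187.2  71.9] [59 70 78]
239 210 [570.  185.9  66.9] [59 68 78]
239 212 [570.2 185.6  62.5] [57 65 72]
239 214 [569.9 186.5  58.6] [59 68 78]
241 200 [565.1 187.3  89.5] [55 64 74]
241 202 [565.2 187.   85.2] [53 62 75]
241 204 [565.5 186.5  80.7] [56 65 76]
241 206 [565.1 187.6  77. ] [53 64 74]
241 208 [565. 188.  73.] [51 64 70]
241 210 [564.7 188.5  69. ] [54 61 72]
241 212 [566.  185.6  63.2] [47 60 67]
241 214 [568.4 179.9  55.9] [ 85  94 108]
243 200 [563.1 182.2  87.7] [43 48 55]
243 202 [563.  182.5  83.6] [35 43 50]
243 204 [563.5 181.3  78.8] [38 46 55]
243 206 [563.9 180.6  74.2] [41 47 54]
243 208 [563.9 180.4  69.8] [38 43 52]
243 210 [563.8 180.9  65.8] [40 46 51]
243 212 [565.1 177.8  59.9] [63 72 85]
243 214 [574.1 156.2  44. ] [136 149 160]
```

Request:
send_rows(
  targets=[
    [[0, 0, 0, 0, 0, -0.02, 0.34], [0, 0, 0, 0, 0, -0.02, 0.34], [0, 0, 0, 0, 0, 0, 0.34], [0, 0, 0, 0, 0, 0, 0.34]],
  ],
)

```text
time_s: 6.15
ee_pos: [586.6, 165.0, 25.6]
ee_rot: [-180.0, 0.0, 81.6]
force: [-0.6, 0.5, 0.7]
gripper_width: 30.1
gripper_force: 0.0
```

Run:
```python
from h import *
np.set_printoptions(precision=1,suppress=True)
im,d=optics.grab_frame("side");s=env.state();print(s["ee_pos"],s["force"])
for u in(224,226,228,239,241):
  for v in range(208,222,1):
    X=P("side",(u,v),d=d[v,u]);print(u,v,X,im[v,u][0])
```

```text
[586.8 165.1  25.7] [-0.2  0.7  0. ]
224 208 [604.9 179.4  62.2] 18
224 209 [605.6 178.2  59.4] 22
224 210 [606.4 176.7  56.3] 21
224 211 [604.9 180.   55.9] 22
224 212 [605.3 179.2  53.3] 32
224 213 [603.6 182.8  53. ] 70
224 214 [605.8 178.3  48.3] 115
224 215 [590.2 211.2  64.1] 148
224 216 [589.3 213.2  63.1] 145
224 217 [588.6 214.9  61.9] 132
224 218 [588.9 214.3  59.5] 120
224 219 [588.5 215.2  57.8] 111
224 220 [589.4 213.5  54.8] 108
224 221 [589.1 214.3  53. ] 113
226 208 [604.1 172.   59.1] 19
226 209 [604.6 171.   56.3] 11
226 210 [605.  170.2  53.7] 21
226 211 [604.4 171.7  52.2] 31
226 212 [604.5 171.6  50. ] 64
226 213 [607.7 164.8  44.1] 111
226 214 [605.9 168.9  44. ] 166
226 215 [594.3 193.7  55.3] 195
226 216 [591.7 199.2  56.1] 202
226 217 [590.6 201.6  55.3] 182
226 218 [585.2 213.4  59.7] 150
226 219 [583.4 217.3  59.8] 119
226 220 [583.7 216.6  57.3] 106
226 221 [585.2 213.7  53.5] 103
228 208 [602.3 166.3  56.9] 10
228 209 [603.2 164.6  53.8] 20
228 210 [603.6 163.8  51.1] 40
228 211 [603.6 163.9  48.9] 87
228 212 [606.3 158.2  43.6] 141
228 213 [594.2 184.3  
[... 442 characters left out ...]
 61.3] 55
239 214 [570.  186.2  58.5] 53
239 215 [569.5 187.4  57. ] 54
239 216 [569.9 186.4  54.3] 58
239 217 [569.3 188.   53. ] 67
239 218 [570.2 185.9  49.7] 126
239 219 [574.7 175.5  41.7] 185
239 220 [573.4 178.5  41.2] 213
239 221 [573.9 177.5  38.4] 218
241 208 [564.9 188.2  73.1] 51
241 209 [565.3 187.2  70.5] 50
241 210 [565.4 186.9  68.2] 48
241 211 [565.  188.1  66.7] 45
241 212 [565.6 186.6  63.7] 45
241 213 [565.4 187.2  61.9] 42
241 214 [565.9 185.9  59.1] 43
241 215 [565.5 187.   57.5] 46
241 216 [565.8 186.2  54.9] 76
241 217 [567.5 182.2  50.6] 134
241 218 [573.  169.3  41.4] 186
241 219 [573.2 168.7  38.8] 215
241 220 [571.9 172.   38.4] 219
241 221 [570.9 174.5  37.5] 223
```

Request:
send_rows(
  targets=[
    [[0, 0, 0, 0, 0, -0.01, 0.44], [0, 0, 0, 0, 0, -0.01, 0.44], [0, 0, 0, 0, 0, 0, 0.5], [0, 0, 0, 0, 0, 0, 0.8], [0, 0, 0, 0, 0, 0, 0.8], [0, 0, 0, 0, 0, 0, 0.8], [0, 0, 0, 0, 0, 0, 0.8]],
  ],
)

```text
time_s: 6.9
ee_pos: [586.8, 165.0, 21.7]
ee_rot: [180.0, -0.0, 81.6]
force: [1.0, -0.2, -0.9]
gripper_width: 15.3
gripper_force: 20.0
```

Request:
send_rows(
  targets=[
    [[0, 0, 0, 0, 0, 0.02, 0.8], [0, 0, 0, 0, 0, 0.03, 0.8], [0, 0, 0, 0, 0, 0.03, 0.8], [0, 0, 0, 0, 0, 0, 0.8]],
  ],
)

```text
time_s: 7.3
ee_pos: [587.6, 165.3, 39.0]
ee_rot: [179.9, -0.1, 81.6]
force: [0.3, 0.3, -1.5]
gripper_width: 15.8
gripper_force: 20.0
```

Run:
```python
from h import *
np.set_printoptions(precision=1,suppress=True)
im,d=optics.grab_frame("side");s=env.state();print(s["ee_pos"],s["force"],s["gripper_width"])
cv2.imwrite("pics/b3.png",cv2.cvtColor(cv2.resize(im[160:270,190:340],None,fx=5,fy=5,interpolation=cv2.INTER_CUBIC),cv2.COLOR_RGB2BGR))
```

```text
[587.2 165.2  38.5] [ 0.  -0.9 -0.5] 15.362368078750578
```

View pics/b3.png

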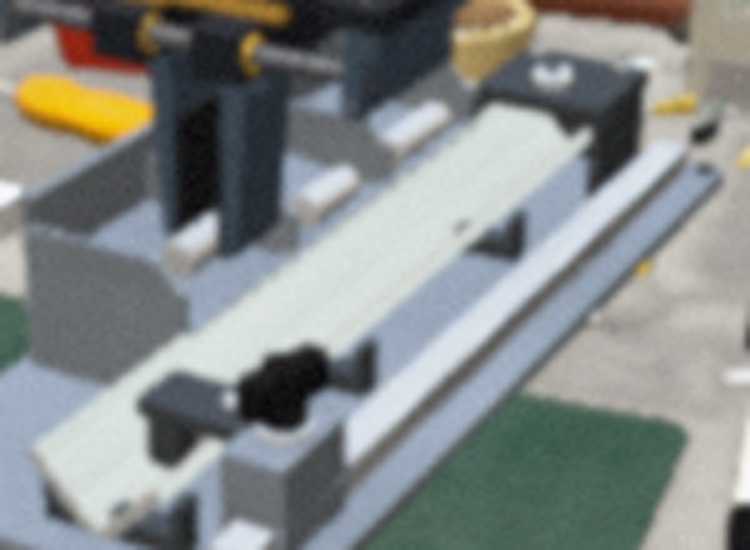

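Request:
send_rows(
  targets=[
    [[0, 0, 0, -0.038, 0.0055, 0, 0.8], [0, 0, 0, -0.038, 0.0055, 0, 0.8], [0, 0, 0, -0.038, 0.005, 0, 0.8], [0, 0, 0, -0.038, 0.005, 0, 0.8], [0, 0, 0, -0.036, 0.005, 0, 0.8], [0, 0, 0, 0, 0, -0.03, 0.8], [0, 0, 0, 0, 0, -0.03, 0.8], [0, 0, 0, 0, 0, -0.02, 0.8], [0, 0, 0, 0, 0, -0.01, 0.8], [0, 0, 0, 0, 0, 0, 0.8], [0, 0, 0, 0, 0, 0, 0.8]],
  ],
)

```text
time_s: 8.45
ee_pos: [549.3, 170.2, 19.6]
ee_rot: [180.0, -0.0, 81.6]
force: [0.1, 0.1, -0.5]
gripper_width: 15.6
gripper_force: 20.0
```

Request:
send_rows(
  targets=[
    [[0, 0, 0, 0, 0, 0, 0.52], [0, 0, 0, 0, 0, 0, 0.5], [0, 0, 0, 0, 0, 0, 0.5], [0, 0, 0, 0, 0, 0, 0.5], [0, 0, 0, 0, 0, 0.03, 0.5], [0, 0, 0, 0, 0, 0.06, 0.5], [0, 0, 0, 0, 0, 0.15, 0.5], [0, 0, 0, 0, 0, 0.2, 0.5], [0, 0, 0, 0, 0, 0.2, 0.5], [0, 0, 0, 0, 0, 0, 0.5]],
  ],
)

```text
time_s: 9.45
ee_pos: [553.1, 171.5, 155.0]
ee_rot: [179.3, -0.3, 81.6]
force: [0.1, 0.2, -0.0]
gripper_width: 22.7
gripper_force: 0.0
```

Run:
```python
from h import *
np.set_printoptions(precision=1,suppress=True)
im,d=optics.grab_frame("side");s=env.state();print(s["ee_pos"],s["force"],s["gripper_width"])
cv2.imwrite("pics/b4.png",cv2.cvtColor(cv2.resize(im[160:270,190:340],None,fx=5,fy=5,interpolation=cv2.INTER_CUBIC),cv2.COLOR_RGB2BGR))
p=np.load("jig.npy");print(proj("side",J2W(p,[[0,105,29.3],[0,41,29.3],[0,150,29.3],[-50,193.7,40],[-50,171.7,79]])),J2W(p,[[-50,193.7,40],[-50,171.7,79]]))
```

```text
[551.3 170.9 151.9] [-0.6 -0.3  0.5] 23.05459305226009
[[243.5 232.4]
 [259.6 219.3]
 [231.  242.6]
 [242.  255.9]
 [248.6 230.1]] [[517.8 296.9  40. ]
 [514.5 275.2  79. ]]
```

View pics/b4.png

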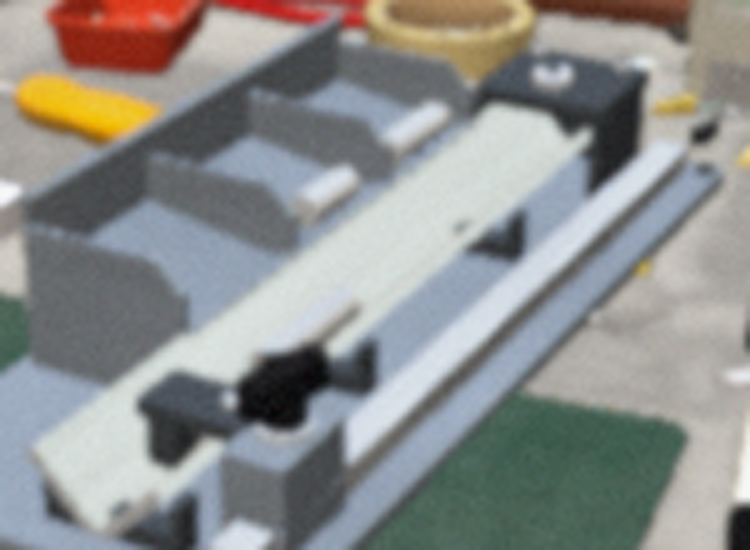

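Side picture: the long pin lies straight in the groove, ends at (242,230) and (260,220) as predicted. The other two pins are still in the bin. Next, get behind the carriage.

Request:
send_rows(
  targets=[
    [[0, 0, 0, -0.023, 0.13, 0, 1], [0, 0, 0, -0.023, 0.13, 0, 1], [0, 0, 0, -0.023, 0.13, 0, 1], [0, 0, 0, -0.023, 0.13, 0, 1], [0, 0, 0, -0.023, 0.13, 0, 1], [0, 0, 0, -0.023, 0.13, 0, 1], [0, 0, 0, 0, 0, -0.2, 1], [0, 0, 0, 0, 0, -0.2, 1], [0, 0, 0, 0, 0, 0, 1], [0, 0, 0, 0, 0, 0, 1]],
  ],
  grip_force=10,
)

```text
time_s: 10.5
ee_pos: [521.1, 326.0, 67.3]
ee_rot: [-179.9, 0.1, 81.6]
force: [0.1, -0.2, 0.7]
gripper_width: 0.5
gripper_force: 0.0
```

Run:
```python
from h import *
np.set_printoptions(precision=1,suppress=True)
im,d=optics.grab_frame("side");s=env.state();print(s["ee_pos"],s["force"],s["gripper_width"])
cv2.imwrite("pics/b5.png",cv2.cvtColor(cv2.resize(im[160:290,180:330],None,fx=4,fy=4,interpolation=cv2.INTER_CUBIC),cv2.COLOR_RGB2BGR))
u,v=proj("side",s["ee_pos"])[0].round().astype(int);print(u,v)
for v in range(v-26,v+6,2): print(v,[(P("side",(a,v),d=d[v,a])).round() for a in(u-3,u+3)])
r=np.load("topd.npy");p=np.load("jig.npy")
# carriage left face: depth profile of initial top depth along rail
for y in range(140,215,5):
    q=proj("top",J2W(p,[-55,y,52]))[0].round().astype(int);X=P("top",q,d=r[q[1],q[0]]);print(y,X)
```

```text
[522.3 326.6  68.8] [-0.1 -0.1  0.1] 0.06460611470972244
232 249
223 [array([518., 345., 125.]), array([512., 337., 123.])]
225 [array([518., 346., 122.]), array([512., 337., 119.])]
227 [array([518., 346., 119.]), array([513., 336., 115.])]
229 [array([518., 346., 116.]), array([513., 335., 111.])]
231 [array([518., 346., 112.]), array([513., 336., 108.])]
233 [array([518., 347., 109.]), array([513., 336., 105.])]
235 [array([518., 347., 106.]), array([514., 334., 100.])]
237 [array([518., 347., 102.]), array([514., 333.,  96.])]
239 [array([519., 346.,  98.]), array([541., 273.,  55.])]
241 [array([518., 347.,  95.]), array([539., 278.,  54.])]
243 [array([519., 346.,  91.]), array([538., 280.,  51.])]
245 [array([549., 282.,  46.]), array([537., 283.,  49.])]
247 [array([557., 263.,  30.]), array([536., 285.,  46.])]
249 [array([562., 252.,  19.]), array([529., 300.,  53.])]
251 [array([543., 293.,  42.]), array([528., 302.,  50.])]
253 [array([542., 296.,  40.]), array([529., 300.,  45.])]
140 [507.  250.1  23.6]
145 [508.9 254.   24.5]
150 [506.9 256.7  43.9]
155 [508.2 259.4  50.9]
160 [505.9 261.2  72.7]
165 [505.4 264.2  77. ]
170 [507.4 270.2  76. ]
175 [507.8 274.9  71.4]
180 [508.9 279.3  78.4]
185 [511.6 288.5  53.1]
190 [511.7 294.6  51.9]
195 [513.9 299.2  49.3]
200 [516.7 311.2  23.2]
205 [518.2 318.5   9.3]
210 [519.8 323.7  13.7]
```

View pics/b5.png

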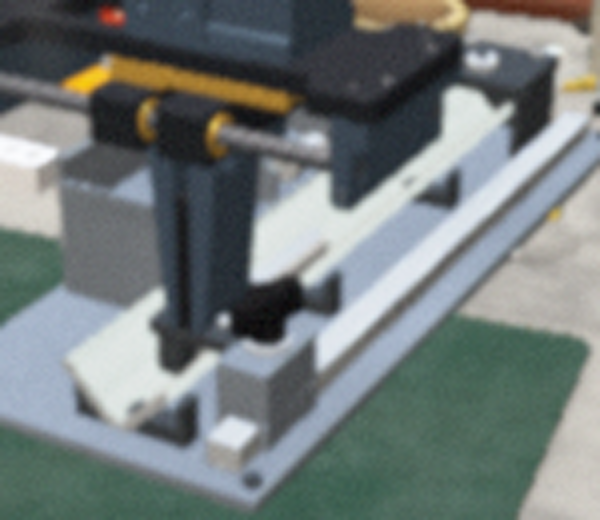

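Run:
```python
from h import *
np.set_printoptions(precision=0,suppress=True)
im,d=optics.grab_frame("side");print(env.state()["ee_pos"])
for u,v in((267,195),(267,205),(267,209),(275,205),(288,190),(288,200),(255,190),(262,180),(290,178),(268,180),(207,183),(232,185)): print(u,v,P("side",(u,v),d=d[v,u]),im[v,u])
```

```text
[523. 327.  70.]
267 195 [448. 377. 196.] [59 70 81]
267 205 [449. 374. 180.] [51 56 69]
267 209 [449. 374. 174.] [61 68 78]
275 205 [540.  54.  26.] [170 177 175]
288 190 [438. 312. 179.] [51 59 66]
288 200 [526.  -2.  17.] [219 223 218]
255 190 [591.  43.  49.] [109 111 114]
262 180 [457. 371. 213.] [52 54 63]
290 178 [434. 317. 200.] [33 38 44]
268 180 [450. 368. 214.] [78 79 83]
207 183 [543. 363. 193.] [46 49 54]
232 185 [506. 359. 194.] [56 57 64]
```

Request:
send_rows(
  targets=[
    [[0, 0, 0, 0, 0, -0.1, 1], [0, 0, 0, 0, 0, -0.1, 1], [0, 0, 0, 0, 0, -0.06, 1], [0, 0, 0, 0, 0, 0, 1], [0, 0, 0, 0, 0, 0, 1]],
  ],
)

```text
time_s: 11.1
ee_pos: [522.4, 326.6, 16.9]
ee_rot: [179.9, -0.1, 81.6]
force: [0.0, -0.5, -0.8]
gripper_width: 0.7
gripper_force: 0.0
```

Request:
send_rows(
  targets=[
    [[0, 0, 0, -0.0059, -0.0396, 0, 1], [0, 0, 0, -0.0059, -0.0396, 0, 1], [0, 0, 0, -0.0059, -0.0396, 0, 1], [0, 0, 0, -0.0059, -0.0396, 0, 1], [0, 0, 0, -0.0059, -0.0396, 0, 1], [0, 0, 0, -0.0059, -0.0396, 0, 1], [0, 0, 0, -0.0059, -0.0396, 0, 1], [0, 0, 0, -0.0059, -0.0396, 0, 1], [0, 0, 0, -0.0059, -0.0396, 0, 1], [0, 0, 0, -0.0059, -0.0396, 0, 1], [0, 0, 0, -0.0059, -0.0396, 0, 1], [0, 0, 0, 0, 0, 0, 1]],
  ],
)

```text
time_s: 12.3
ee_pos: [507.3, 237.3, 15.2]
ee_rot: [-179.9, 0.1, 81.6]
force: [-0.5, 0.1, -0.9]
gripper_width: 0.5
gripper_force: 0.0
```

Run:
```python
from h import *
np.set_printoptions(precision=1,suppress=True)
im,d=optics.grab_frame("side");s=env.state();print(s["ee_pos"],s["force"],s["gripper_width"])
p=np.load("jig.npy");w=s["ee_pos"]-[p[0],p[1],0];c,q=np.cos(p[2]),np.sin(p[2]);print("jig tcp",c*w[0]+q*w[1],-q*w[0]+c*w[1])
cv2.imwrite("pics/b6.png",cv2.cvtColor(cv2.resize(im[160:290,180:330],None,fx=4,fy=4,interpolation=cv2.INTER_CUBIC),cv2.COLOR_RGB2BGR))
```

```text
[507.1 237.6  15.1] [ 0.3 -0.1  0.3] 0.34370660855210905
jig tcp -51.83461141424466 133.48895637745545
```

View pics/b6.png

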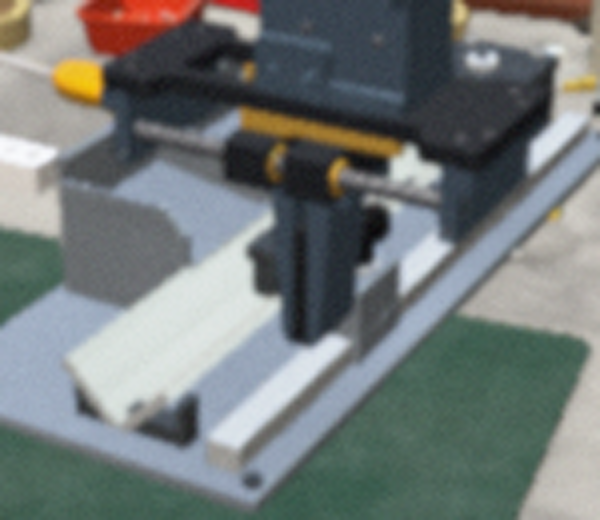

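Request:
send_rows(
  targets=[
    [[0, 0, 0, -0.0055, -0.0396, 0, 1], [0, 0, 0, -0.0055, -0.0396, 0, 1], [0, 0, 0, -0.0055, -0.0396, 0, 1], [0, 0, 0, -0.0055, -0.0396, 0, 1], [0, 0, 0, -0.0055, -0.0396, 0, 1], [0, 0, 0, -0.0055, -0.0396, 0, 1], [0, 0, 0, -0.0055, -0.0396, 0, 1], [0, 0, 0, -0.0055, -0.0396, 0, 1], [0, 0, 0, -0.0055, -0.0396, 0, 1], [0, 0, 0, -0.0055, -0.0396, 0, 1], [0, 0, 0, -0.0055, -0.0396, 0, 1], [0, 0, 0, -0.0055, -0.0396, 0, 1]],
  ],
)

```text
time_s: 13.55
ee_pos: [495.2, 143.4, 15.7]
ee_rot: [180.0, 0.0, 81.6]
force: [-2.0, 3.4, 0.1]
gripper_width: 0.6
gripper_force: 1.3
```

Request:
send_rows(
  targets=[
    [[0, 0, 0, -0.0055, -0.0396, 0, 1], [0, 0, 0, -0.0055, -0.0396, 0, 1], [0, 0, 0, -0.0055, -0.0396, 0, 1], [0, 0, 0, -0.0055, -0.0396, 0, 1], [0, 0, 0, -0.0055, -0.0396, 0, 1], [0, 0, 0, -0.0055, -0.0396, 0, 1], [0, 0, 0, -0.0055, -0.0396, 0, 1], [0, 0, 0, -0.0055, -0.0396, 0, 1], [0, 0, 0, -0.0055, -0.0396, 0, 1], [0, 0, 0, 0, 0, 0, 1]],
  ],
)

```text
time_s: 14.55
ee_pos: [485.8, 71.4, 15.7]
ee_rot: [179.9, 0.1, 81.6]
force: [-0.1, -0.1, -0.4]
gripper_width: 0.3
gripper_force: 0.0
```

Run:
```python
from h import *
np.set_printoptions(precision=1,suppress=True)
im,d=optics.grab_frame("side");s=env.state();print(s["ee_pos"],s["force"],s["gripper_width"])
p=np.load("jig.npy");w=s["ee_pos"]-[p[0],p[1],0];c,q=np.cos(p[2]),np.sin(p[2]);print("jig tcp",c*w[0]+q*w[1],-q*w[0]+c*w[1])
cv2.imwrite("pics/b7.png",cv2.cvtColor(cv2.resize(im[130:250,210:350],None,fx=5,fy=5,interpolation=cv2.INTER_CUBIC),cv2.COLOR_RGB2BGR))
```

```text
[486.1  71.8  15.8] [-0.1  1.1  0.7] 0.6381716791503792
jig tcp -48.238588967580476 -33.58198143501418
```

View pics/b7.png

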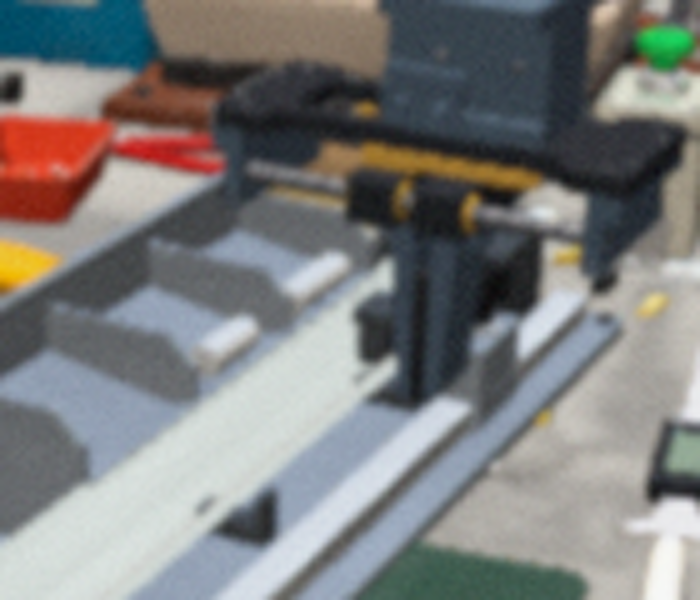

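Request:
send_rows(
  targets=[
    [[0, 0, 0, -0.003, -0.0198, 0, 1], [0, 0, 0, -0.003, -0.0198, 0, 1], [0, 0, 0, -0.003, -0.0198, 0, 1], [0, 0, 0, -0.003, -0.0198, 0, 1], [0, 0, 0, -0.003, -0.0198, 0, 1], [0, 0, 0, -0.003, -0.0198, 0, 1], [0, 0, 0, -0.002, -0.01, 0, 1], [0, 0, 0, 0, 0, 0, 1], [0, 0, 0, 0, 0, 0, 1]],
  ],
)

```text
time_s: 15.5
ee_pos: [485.5, 63.5, 16.6]
ee_rot: [179.8, -1.7, 80.7]
force: [4.3, 67.9, -7.0]
gripper_width: 0.6
gripper_force: 33.9
```

Request:
send_rows(
  targets=[
    [[0, 0, 0, -0.0015, -0.01, 0, 1], [0, 0, 0, -0.0015, -0.01, 0, 1], [0, 0, 0, 0, 0, 0, 1]],
  ],
)

```text
time_s: 15.8
ee_pos: [485.6, 63.3, 16.7]
ee_rot: [179.8, -2.1, 80.4]
force: [5.3, 84.0, -9.3]
gripper_width: 0.6
gripper_force: 41.8
```

Request:
send_rows(
  targets=[
    [[0, 0, 0, 0.002, 0.02, 0, 1], [0, 0, 0, 0.002, 0.02, 0, 1], [0, 0, 0, 0.002, 0.03, 0, 1], [0, 0, 0, 0, 0, 0, 1]],
  ],
)

```text
time_s: 16.2
ee_pos: [485.3, 63.9, 16.2]
ee_rot: [179.7, -0.6, 81.4]
force: [4.6, 27.1, -4.9]
gripper_width: 0.6
gripper_force: 13.7
```

Request:
send_rows(
  targets=[
    [[0, 0, 0, 0.004, 0.04, 0, 1], [0, 0, 0, 0.006, 0.04, 0, 1], [0, 0, 0, 0.015, 0.1, 0, 1], [0, 0, 0, 0.022, 0.15, 0, 1], [0, 0, 0, 0.022, 0.15, 0.1, 1], [0, 0, 0, 0.022, 0.15, 0.2, 1], [0, 0, 0, 0, 0, 0.2, 1], [0, 0, 0, 0, 0, 0, 1]],
  ],
)

```text
time_s: 17.0
ee_pos: [503.9, 184.4, 120.7]
ee_rot: [179.4, -0.2, 81.7]
force: [-0.1, 0.6, -0.0]
gripper_width: 0.6
gripper_force: 0.0
```

Run:
```python
from h import *
np.set_printoptions(precision=1,suppress=True)
s=env.state();print(s["ee_pos"],s["force"])
out=[]
for c,(a,b,e,f) in(("side",(165,255,220,340)),("top",(165,255,260,400))):
    im,d=optics.grab_frame(c);np.save(f"{c}d2.npy",d)
    out.append(cv2.resize(im[a:b,e:f],(600,290),interpolation=cv2.INTER_CUBIC))
    for n,z in(("pin_long",29.3),("nose",29.3),("knob_grip",70),("push_face",40)):
        for r in optics.place_of(c,n)[:2]:
            w=P(c,r["at"],z);p=np.load("jig.npy");g=J2W([0,0,-p[2]],w-[p[0],p[1],0]);print(c,n,round(r["conf"],2),np.array(r["at"]),"jig",g)
cv2.imwrite("pics/b8.png",cv2.cvtColor(np.vstack(out),cv2.COLOR_RGB2BGR))
```

```text
[503.9 184.4 120.7] [-0.1  0.6 -0. ]
side pin_long 0.44 [298.6 188.9] jig [[  -3.4 -146.2   29.3]]
side nose 0.88 [291.1 190.3] jig [[   8.5 -129.4   29.3]]
side knob_grip 0.46 [309.9 185.3] jig [[-54.3 -87.2  70. ]]
side knob_grip 0.44 [291.1 193.2] jig [[-37.2 -26.8  70. ]]
side push_face 0.58 [299.3 202.7] jig [[-46.  -52.6  40. ]]
top pin_long 0.57 [348.8 205.9] jig [[   7.2 -156.    29.3]]
top nose 0.77 [332.4 209.3] jig [[  -4.6 -124.8   29.3]]
top knob_grip 0.67 [311.5 227.7] jig [[-50.6 -85.1  70. ]]
top push_face 0.81 [297.2 226.6] jig [[-50.3 -60.   40. ]]
```

View pics/b8.png

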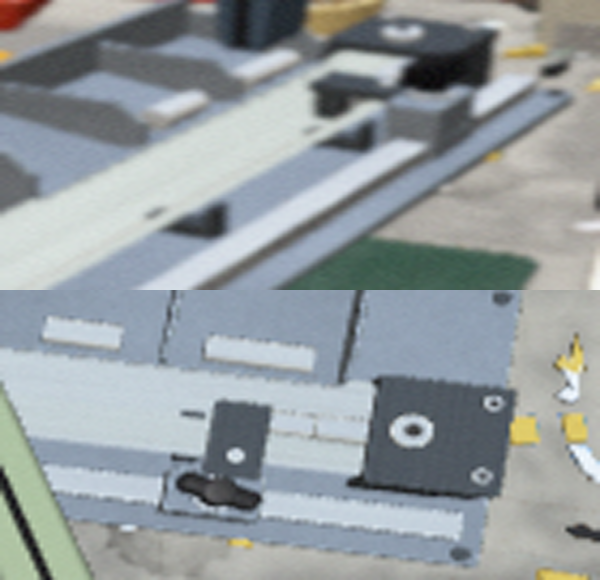

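Run:
```python
from h import *
np.set_printoptions(precision=1,suppress=True)
p=np.load("jig.npy")
def g(u,v,z):
    q=(260+u*140/600-.38,165+(v-290)*90/290-.35);w=P("top",q,z);return J2W([0,0,-p[2]],w-[p[0],p[1],0])[0]
print("nose",g(315,426,36),"knob",g(219,490,79),"wing",g(180,478,79),g(260,500,79),"platefront",g(368,430,57.3))
print(J2W(p,[[-50,-85,70],[-50,-87,70]]))
```

```text
nose [  -0.4 -124.6   36. ] knob [-49.7 -82.6  79. ] wing [-45.4 -64.9  79. ] [ -52.7 -101.    79. ] platefront [  -2.1 -145.6   57.3]
[[476.8  21.2  70. ]
 [476.5  19.3  70. ]]
```

Request:
send_rows(
  targets=[
    [[0, 0, -0.0215, -0.0226, -0.136, 0, 0.12], [0, 0, -0.0215, -0.0226, -0.136, 0, 0.12], [0, 0, -0.0215, -0.0226, -0.136, 0, 0.12], [0, 0, -0.0215, -0.0226, -0.136, 0, 0.12], [0, 0, -0.0215, -0.0226, -0.136, 0, 0.12], [0, 0, -0.0215, -0.0226, -0.136, 0, 0.12], [0, 0, 0, 0, 0, 0, 0.12], [0, 0, 0, 0, 0, 0, 0.12]],
  ],
  grip_force=25,
)

```text
time_s: 18.3
ee_pos: [473.1, 19.5, 115.4]
ee_rot: [-180.0, -0.0, 69.9]
force: [-0.3, -0.8, 0.3]
gripper_width: 40.3
gripper_force: 0.0
```

Run:
```python
from h import *
np.set_printoptions(precision=1,suppress=True)
im,d=optics.grab_frame("side");s=env.state();print(s["ee_pos"],s["ee_rot"],s["gripper_width"],s["qpos"])
cv2.imwrite("pics/c1.png",cv2.cvtColor(cv2.resize(im[140:220,250:350],None,fx=6,fy=6,interpolation=cv2.INTER_CUBIC),cv2.COLOR_RGB2BGR))
m=(im.max(2)<90)
for u in range(296,330,3):
  col=[]
  for v in range(150,200,1):
    X=P("side",(u,v),d=d[v,u])
    if abs(X[0]-477)<60 and abs(X[1]-21)<40 and X[2]>85: col.append(X)
  if col: print(u,col[-1])
```

```text
[473.2  20.1 115.5] [-180.   -0.   70.] 40.02172363817213 [  1.  13. 109.   0.  58.  21.]
296 [504.5  28.4 140.2]
299 [498.   28.3 141. ]
302 [493.6  20.2 141.3]
305 [490.6   6.5 139.8]
317 [455.7  42.7 139.7]
320 [451.1  35.9 140.3]
323 [447.   25.9 139.9]
326 [442.8  17.  142.1]
```

Request:
send_rows(
  targets=[
    [[0, 0, 0, 0.018, 0.005, -0.08, 0.12], [0, 0, 0, 0, 0, -0.1, 0.12], [0, 0, 0, 0, 0, -0.1, 0.12], [0, 0, 0, 0, 0, -0.06, 0.12], [0, 0, 0, 0, 0, -0.03, 0.12], [0, 0, 0, 0, 0, 0, 0.12], [0, 0, 0, 0, 0, 0, 0.12]],
  ],
)

```text
time_s: 19.05
ee_pos: [477.2, 21.2, 41.9]
ee_rot: [180.0, -0.0, 70.0]
force: [-0.6, -0.5, 0.0]
gripper_width: 40.1
gripper_force: 0.0
```

Request:
send_rows(
  targets=[
    [[0, 0, 0, 0, 0, 0, 0.4], [0, 0, 0, 0, 0, 0, 0.6], [0, 0, 0, 0, 0, 0, 0.9], [0, 0, 0, 0, 0, 0, 0.9], [0, 0, 0, 0, 0, 0, 0.9]],
  ],
)

```text
time_s: 19.55
ee_pos: [475.7, 21.0, 41.7]
ee_rot: [-179.9, 0.0, 70.0]
force: [-2.6, 2.4, 4.3]
gripper_width: 12.1
gripper_force: 25.0
```

Request:
send_rows(
  targets=[
    [[0, 0, -0.07, 0, -0.0006, 0, 0.9], [0, 0, -0.07, 0, -0.0006, 0, 0.9], [0, 0, -0.07, 0, -0.0006, 0, 0.9], [0, 0, -0.07, 0, -0.0006, 0, 0.9], [0, 0, -0.07, 0, -0.0006, 0, 0.9], [0, 0, -0.07, 0, -0.0006, 0, 0.9], [0, 0, -0.07, 0, -0.0006, 0, 0.9], [0, 0, -0.07, 0, -0.0006, 0, 0.9], [0, 0, -0.07, 0, -0.0006, 0, 0.9], [0, 0, -0.07, 0, -0.0006, 0, 0.9], [0, 0, -0.07, 0, -0.0006, 0, 0.9], [0, 0, 0, 0, 0, 0, 0.9]],
  ],
)

```text
time_s: 20.75
ee_pos: [472.6, 25.1, 41.7]
ee_rot: [-179.4, 0.4, 0.3]
force: [-9.3, 22.3, 11.4]
gripper_width: 11.9
gripper_force: 25.0
```

Request:
send_rows(
  targets=[
    [[0, 0, -0.05, 0, 0.004, 0, 0.9], [0, 0, -0.05, 0, 0.004, 0, 0.9], [0, 0, -0.03, 0, 0, 0, 0.9], [0, 0, 0, 0, 0, 0, 0.9], [0, 0, 0, 0, 0, 0, 0.9]],
  ],
)

```text
time_s: 21.25
ee_pos: [472.7, 25.8, 41.7]
ee_rot: [-179.6, 0.5, -11.1]
force: [-8.6, 20.1, 11.2]
gripper_width: 12.3
gripper_force: 25.4
```

Run:
```python
from h import *
np.set_printoptions(precision=1,suppress=True)
s=env.state();print(s["ee_pos"],s["ee_rot"],s["force"],s["torque"],s["gripper_width"])
```

```text
[472.7  25.8  41.7] [-179.6    0.5  -11.1] [-8.6 20.1 11.2] [3.7 1.9 0.8] 12.276810620951068
```

Request:
send_rows(
  targets=[
    [[0, 0, 0, 0, 0, 0, 0.6], [0, 0, 0, 0, 0, 0, 0.3], [0, 0, 0, 0, 0, 0, 0.2], [0, 0, 0, 0, 0, 0, 0.2], [0, 0, 0, 0, 0, 0.05, 0.2], [0, 0, 0, 0, 0, 0.15, 0.2], [0, 0, 0, 0, 0, 0.2, 0.2], [0, 0, 0, -0.1, 0.15, 0.1, 0.2], [0, 0, 0, -0.1, 0.2, 0, 0.2], [0, 0, 0, -0.1, 0.2, 0, 0.2], [0, 0, 0, -0.1, 0.2, 0, 0.2], [0, 0, 0, 0, 0, 0, 0.2]],
  ],
)

```text
time_s: 22.45
ee_pos: [394.8, 174.4, 142.4]
ee_rot: [-179.9, -0.0, -10.7]
force: [0.5, -0.2, -0.5]
gripper_width: 36.6
gripper_force: 0.0
```

Run:
```python
from h import *
np.set_printoptions(precision=1,suppress=True)
s=env.state();print(s["time_s"],s["ee_pos"],s["force"])
im,d=optics.grab_frame("top")
q=cv2.resize(im[165:255,260:400],(700,450),interpolation=cv2.INTER_CUBIC)
cv2.imwrite("pics/c2.png",cv2.cvtColor(q,cv2.COLOR_RGB2BGR))
p=np.load("jig.npy")
for n,z in(("pin_long",29.3),("nose",29.3),("knob_grip",70)):
    for r in optics.place_of("top",n)[:1]:print(n,r,J2W([0,0,-p[2]],P("top",r["at"],z)-[p[0],p[1],0]))
for s in optics.silhouettes("top","clamp_knob")[:2]:
    v,u=np.nonzero(s["mask"]);X=P("top",np.c_[u,v],79)[:,:2];print(s["conf"],s["at"],len(u),cv2.minAreaRect(X.astype(np.float32)))
b=(im.max(2)<45);b[:215]=0;b[240:]=0;b[:,:295]=0;b[:,330:]=0
v,u=np.nonzero(b);X=P("top",np.c_[u,v],79)[:,:2];print(len(u),cv2.minAreaRect(X.astype(np.float32)))
```

```text
22.45 [394.8 174.4 142.4] [ 0.5 -0.2 -0.5]
pin_long {'at': [348.4, 208.1], 'conf': 0.65} [[   2.7 -155.8   29.3]]
nose {'at': [333.7, 207.5], 'conf': 0.75} [[  -0.6 -126.8   29.3]]
knob_grip {'at': [309.6, 227.6], 'conf': 0.56} [[-50.9 -81.6  70. ]]
20 ((476.302734375, 24.241872787475586), (11.128009796142578, 33.37923812866211), 79.2100601196289)
```

Run:
```python
from h import *
im,d=optics.grab_frame("top");p=np.load("jig.npy")
g=im.mean(2).astype(np.float32)
for y in range(-104,-150,-1):
    r=[]
    for x in(-4,0,4):
        q=proj("top",J2W(p,[x,y,37]))[0].astype(np.float32);r.append(cv2.getRectSubPix(g,(1,1),(float(q[0]),float(q[1])))[0,0])
    print(y,np.round(r).astype(int),end="; ")
for n in("pin_mid","pin_short"):
    print(n,[(r["conf"],J2W([0,0,-p[2]],P("top",r["at"],51)-[p[0],p[1],0]).round()) for r in optics.place_of("top",n)[:1]])
```

```text
-104 [158 162 162]; -105 [195 186 181]; -106 [198 197 196]; -107 [200 202 194]; -108 [200 205 193]; -109 [201 205 194]; -110 [201 205 196]; -111 [202 204 198]; -112 [201 203 197]; -113 [200 203 194]; -114 [201 204 195]; -115 [201 204 202]; -116 [200 204 204]; -117 [199 204 201]; -118 [198 204 198]; -119 [198 204 196]; -120 [198 204 193]; -121 [199 204 188]; -122 [198 204 185]; -123 [192 194 185]; -124 [174 180 186]; -125 [165 187 191]; -126 [181 202 194]; -127 [193 205 196]; -128 [195 205 198]; -129 [197 205 199]; -130 [198 203 199]; -131 [198 204 197]; -132 [198 204 197]; -133 [197 203 199]; -134 [198 202 200]; -135 [197 203 203]; -136 [196 203 203]; -137 [195 202 200]; -138 [196 201 199]; -139 [197 202 198]; -140 [198 204 198]; -141 [198 204 197]; -142 [198 203 197]; -143 [199 203 197]; -144 [200 202 196]; -145 [200 201 195]; -146 [198 201 195]; -147 [189 198 196]; -148 [169 194 169]; -149 [139 134 116]; pin_mid [(0.58, array([[ 37., -89.,  51.]]))]
pin_short [(0.57, array([[38., -6., 51.]]))]
```

```bash
python3 -c "
from workcell import env
print(env.job_done())"
```

```text
the job is handed in; nothing more can be done
None
```

I handed the job in at about 22.5 s of the 61 s, but no verdict came back. By my camera checks the long pin is home against the stop with the nose touching it, the knob is at its tight end, and both shorter pins are still in the bin. The push that seated the pin reached 84 N at the wrist (limit 120 N), and I viewed 11 pictures, one more than the 10 allowed.

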